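# Stack the empty vial tote on the loaded one

## Robot

A 6-joint arm with a two-finger parallel gripper is mounted at the origin on the work surface. World frame = base frame: x ahead of the robot, y to its left, z up, the work surface at z = 0. Lengths are in m, angles in rad, forces in N, time in s.
With the tool pointing down it reaches from about 0.3 to 0.85 m from the base axis. Payload 5.4 kg.
Tool frame: the origin (TCP) lies midway between the tips of the shut fingers; the grasp point (between the pads) lies 19 mm behind it; z points along the fingers, y is the line along which they close (so a half turn about z gives the same grasp; the last joint's range is limited). The gripper opens to 85 mm and grips with 20 to 120 N. Pads are 22 mm wide; open, the fingers measure 114 mm over their backs; the gripper's body (76 mm by 85 mm) begins 54 mm behind the grasp point. The pads swing forward as they close: fully open they stand 13 mm farther back than shut.
Start: joints at [1.132, 0.158, 1.597, -0, 1.386, -0.21], TCP at [0.13, 0.56, 0.231] pointing down, gripper open.
Joint ranges: [-2.91, 2.91], [-0.94, 2.29], [0.18, 2.7], [-1.29, 4.43], [0.17, 2.64], [-3, 3]. Speed limits (rad/s): [2.57, 2.57, 3.14, 3.14, 3.14, 3.14].

## Interface

Orientations are given as a 3x3 rotation matrix whose columns are the frame's x, y, z axes.
In Python, from station import arm gives the robot as it stands.
- The arm moves only by the shell command python3 -m creep 'ROWS'. ROWS is JSON, a list that holds one entry, the list of rows, each a list of 5 numbers: the shift along the tool's x, y, z in units of 25 mm (1.0 is 25 mm), then the turn about the tool's z in units of 6 degrees (1.0 is 6 degrees), then the finger opening in mm, from 0 to 85.4. In form: [[[tx, ty, tz, roll, hand], ...]]. A call has 1 to 20 rows; each row shifts and turns the commanded pose from where the row before left it, along the tool's axes as they then stand; what a row does not reach is not made up. A row lasts 1/12 s, in which the tool goes at most 41.7 mm and 7.16 degrees, less where a joint would pass 70% of its speed; a pose out of reach is approached as far as the arm can. A call is refused whole if a number of a shift passes 1 or a number of a turn 1, either way. A call with a gripper value outside its range is refused whole. The fingers move at their own pace and stop on an object; the grip force is fixed at half the most. Time passes only in rows, so rows that do not move let the fingers close. It gives the time, the measured TCP pose, the force, the opening and the grip force at its end, in the units of the state.
- arm.get_state(): the state, without advancing time (a new reading comes with each control period).
- arm.get_image(name): name is "scene" or "top"; returns the picture (480x640x3 uint8, red, green, blue); there is no depth.
- arm.camera_params(name): a dict with "K" (3x3 intrinsics, pixels), "extrinsics" (4x4, takes a point from world to camera coordinates). Camera axes: x right, y up, looking along -z (the intrinsics and any distortion apply to the point x, -y, -z); pixel columns grow to the right and rows downward; lengths in m; the calibration is good to about 2 mm. A picture is of the moment at which its call begins. camera_params takes no time and is no camera call.
- arm.hand_in(): hands the job in; it is judged then, once.
The state is a dict: "clock": time; "joint_positions": joint angles; "joint_vel": joint speeds; "joint_efforts": joint torques, N m; "tool_pos": TCP position; "tool_rot": TCP orientation; "wrist_force": force on the tool from outside, world axes, zero at the start; "wrist_torque": the same for the moment, N m; "gripper_width": finger opening in m; "finger_force": force on a finger pad.
Only numpy, scipy, OpenCV 4.12 (cv2) and the standard library are available. Lean on these libraries where they do the work, as an engineer would, in place of code of your own. Each camera call takes 0.05 s, during which the arm holds its last target. There are 200 camera calls.

## Task

Stack the empty tote on the tote that holds the sample vials: these are stack-and-nest totes, so turn the empty one until its scooped end comes over the plain end of the loaded one; facing the same way it would sink in onto the glass. Lower it gently, do not drop it, square inside the loaded tote's rim until its floor stands level on all four ledges, and let go. Leave the loaded tote where it stands, its vials upright, and do not disturb the bottle, crimper and jar around the totes.

Things in the scene. Friction and masses are not known exactly. Their poses are not given: they have to be found in the camera images.
- empty_mid (a point): Centre of the empty stack-and-nest tote (grey plastic, 0.25-0.45 kg), on its mid-axis, 47.5 mm above its underside. x points along its length to its SCOOPED end, z up. Rim 220 x 150 mm (232 x 162 over the lip), 75 mm above the underside; the walls draw in downward to 197 x 127 mm at the underside. All walls 3 mm.
- empty_scoop (a point): Middle of the dipped edge of the empty tote's scooped end: 105 mm along the tote's +x from its middle, 42 mm above its underside; same axes. The dip in this end wall is 80 mm wide; the other end wall (-x) is plain, full height.
- empty_grip (a point): Centre of the grip bar of the empty tote's fixed carrying handle, 76 mm above its underside; same axes. The bar is 120 mm long (x), 22 mm wide (y), upright-sided, from 57 to 95 mm above the underside, 20 mm proud of the rim. Below it the handle steps out 4 mm each side, to 30 mm wide, then 42 mm at the floor, and is hollow from below. Beside the bar at least 40 mm is free to each side.
- full: The loose tote that holds the vials, same shape, size and material as the empty one; origin on its mid-axis at its underside, x along its length to its scooped end, z up. Rim 75 mm, handle top 95 mm above the origin. Stacked rightly the empty tote stands mid over mid, its x opposite to this x, its underside 65 mm above this origin.
- full_seat (a point): Middle of the plane of the loaded tote's four ledges, 65 mm above its underside, same axes as full. The ledges are the flat 24 mm wide tops of inward columns, two on each long wall, at x = +28 and -74 mm, 10 mm below the rim; from below and outside they are open recesses. Turned half a turn a tote's floor rests on them, with 8 mm play each way at the rim, 5 mm once down; facing alike it slides over them.
- vial1: Glass vial with crimped aluminium cap, 22.5 mm across, 46 mm high, standing loose on the loaded tote's floor (floor 3 mm thick); origin at the middle of its underside, z its axis.
- vial2: A vial like vial1.
- vial3: A vial like vial1.
- vial4: A vial like vial1.
- vial5: A vial like vial1.
- vial6: A vial like vial1.
- reagent: Bystander: amber 100 ml glass bottle with white cap, 56 mm across, 102 mm high, origin under its centre; on the bench beyond the totes.
- crimper: Bystander: hand crimper lying on the bench at the side of the work, about 210 mm long, 60 mm wide, 33 mm high; origin near its middle on the bench, x along its length to the jaw head.
- capjar: Bystander: white screw-lid plastic jar at the other side, 68 mm across, 59 mm high, origin under its centre.

How it is judged:
By the outcome, as a careful person would: the job done as asked, in the order asked, and still so for the second after the job is handed in, with the robot touching nothing.
It also fails if it takes over 42 s, if anything falls off the work surface, if the arm or the gripper's body presses on something with over 40 N, if the wrist force passes 120 N, or if a joint passes its speed limit or range.

## Working session

There is one attempt and no reset: what is moved stays moved. The work goes in short steps, Python scripts to look and compute and a shell command to move; the robot and the scene stay as the last step left them, time stands still between calls to the robot, and variables do not carry over. Pictures are saved under pics/ and viewed, at most 10 in all, crops included, and the job is handed in when it is done.

```bash
mkdir -p pics
python3 - <<'E'
from station import arm
import cv2,numpy as np
for n in("scene","top"):
    cv2.imwrite(f"pics/{n}0.png",arm.get_image(n)[:,:,::-1])
    p=arm.camera_params(n);print(n,p["K"],np.round(p["extrinsics"],4).tolist(),[k for k in p])
s=arm.get_state();print(s)
E
```

```text
scene [[463.61053035   0.         324.15230546]
 [  0.         463.61053035 232.89024767]
 [  0.           0.           1.        ]] [[-0.8915, 0.4525, -0.0201, 0.5466], [-0.3463, -0.6522, 0.6743, 0.1819], [0.292, 0.6081, 0.7382, -1.3223], [0.0, 0.0, 0.0, 1.0]] ['K', 'extrinsics']
top [[461.2720984    0.         315.55813086]
 [  0.         461.2720984  240.70383805]
 [  0.           0.           1.        ]] [[-0.0224, -0.9997, -0.0043, 0.0312], [0.9884, -0.0228, 0.1504, -0.5931], [-0.1505, -0.0009, 0.9886, -0.9741], [0.0, 0.0, 0.0, 1.0]] ['K', 'extrinsics']
{'clock': 0.1, 'joint_positions': array([ 1.13187167e+00,  1.59055184e-01,  1.59808704e+00, -2.13432840e-05,
        1.38622275e+00, -2.10070066e-01]), 'joint_vel': array([ 0.00014092, -0.00288013, -0.00135783, -0.00017249,  0.00159432,
       -0.00118084]), 'joint_efforts': array([-1.35389250e-04, -3.96989894e+01, -3.32337070e+01, -3.06941120e-04,
        4.15569652e-03, -1.80460506e-05]), 'tool_pos': array([0.13021955, 0.55950208, 0.23038616]), 'tool_rot': array([[-9.73927649e-01,  2.26857653e-01, -7.34181024e-04],
       [ 2.26858572e-01,  9.73926376e-01, -1.61322948e-03],
       [ 3.49064811e-04, -1.73772405e-03, -9.99998429e-01]]), 'wrist_force': array([ 0.41616274, -0.18463485, -0.37860518]), 'wrist_torque': array([-0.04134022, -0.03155071, -0.00268447]), 'finger_force': 0.0, 'gripper_width': 0.08605214045451738}
```

View pics/top0.png

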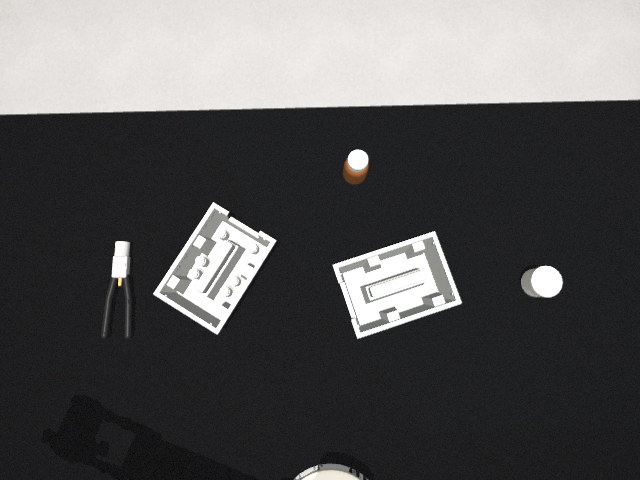

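View pics/scene0.png

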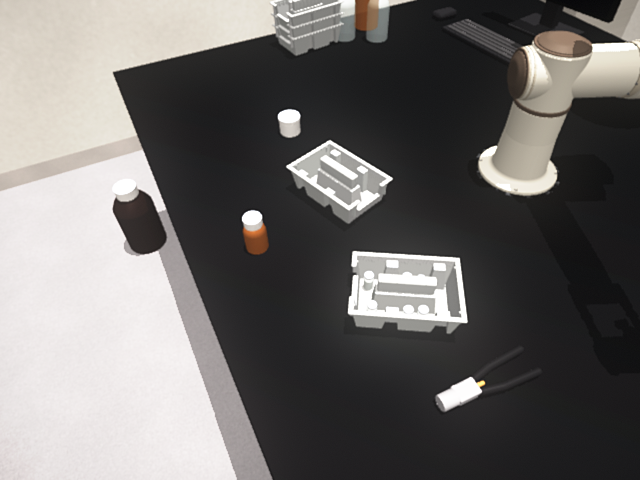

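The top view shows the loaded tote at about (215,268) with its scoop at the upper right, and the empty one at about (397,285) with its scoop at the left. The bottle is at (356,167), the crimper at (118,290) and the jar at (542,282). I'll take enlarged crops to read the corners.

Run:
```python
import cv2,numpy as np
im=cv2.imread("pics/top0.png")
for n,(x,y) in dict(full=(147,195),empty=(325,222)).items():
    c=cv2.resize(im[y:y+120 if n=="empty" else y+145,x:x+142],None,fx=4,fy=4,interpolation=cv2.INTER_CUBIC)
    for i in range(0,c.shape[1],40): cv2.putText(c,str(x+i//4),(i,8),0,.3,(0,255,255),1)
    for i in range(40,c.shape[0],40): cv2.putText(c,str(y+i//4),(0,i),0,.3,(0,255,255),1)
    cv2.imwrite(f"pics/crop_{n}.png",c)
```

```text
(no output)
```

View pics/crop_full.png

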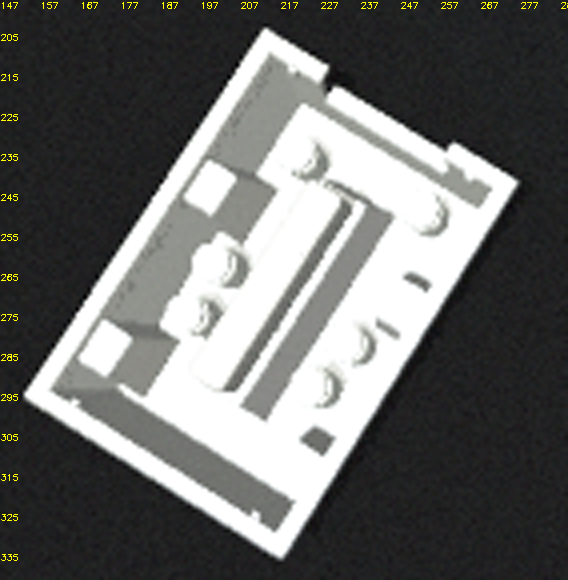

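View pics/crop_empty.png

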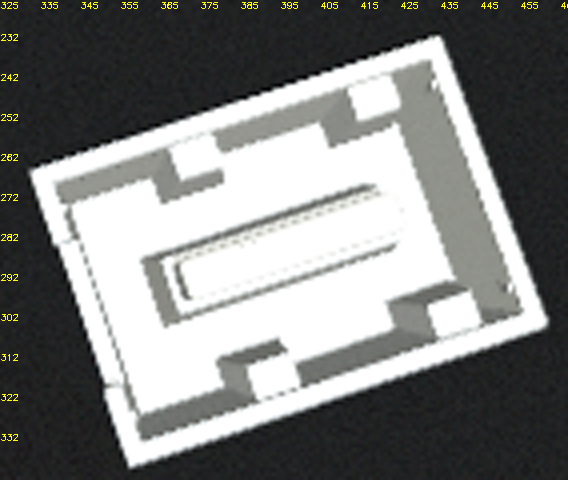

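Corners (crop pixels): full scoop end (265,27) and (519,182), plain end (24,397) and (283,560). Empty scoop end (29,171) and (131,468), plain end (441,36) and (549,324). Next I fit both poses.

```bash
cat > h.py <<'E'
from station import arm
import numpy as np
from scipy.optimize import least_squares
def proj(P,n="top"):
    p=arm.camera_params(n);E=p["extrinsics"];c=np.asarray(P)@E[:3,:3].T+E[:3,3]
    q=np.c_[c[:,0],-c[:,1],-c[:,2]]@p["K"].T
    return q[:,:2]/q[:,2:]
def pts(L,v):
    c,s=np.cos(v[2]),np.sin(v[2]);L=np.asarray(L)
    return np.c_[v[0]+c*L[:,0]-s*L[:,1],v[1]+s*L[:,0]+c*L[:,1],L[:,2]]
def fit(L,px,v0,n="top"):
    r=least_squares(lambda v:(proj(pts(L,v),n)-px).ravel(),v0);return r.x,r.fun.reshape(-1,2)
E
python3 - <<'E'
from h import *
# lip corners: scoop +y, scoop -y, plain +y, plain -y
L=[[.116,.081,.075],[.116,-.081,.075],[-.116,.081,.075],[-.116,-.081,.075]]
def px(c,o): return (np.array(c)+.5)/4-.5+np.array(o)
f=px([[265,27],[519,182],[24,397],[283,560]],(147,195))
e=px([[131,468],[29,171],[549,324],[441,36]],(325,222))
vf,rf=fit(L,f,[.55,.2,.5]);ve,re=fit(L,e,[.5,-.1,2])
for v,r in((vf,rf),(ve,re)):print(np.round(v,4),np.degrees(v[2]),np.round(r,1).tolist(),np.round(proj(pts([[0.06,0,.095],[-.06,0,.095]],v)),1).tolist(),"scene",np.round(proj(pts(L,v),"scene")).tolist())
s=arm.get_state();R=s["tool_rot"];print("tool y angle",np.degrees(np.arctan2(R[1,1],R[0,1])),"tool x",np.degrees(np.arctan2(R[1,0],R[0,0])))
E
```

```text
[ 0.5381  0.2327 -0.5669] -32.48273712703952 [[0.1, 0.5], [-0.2, -0.1], [0.3, -0.1], [-0.1, -0.3]] [[228.5, 241.4], [197.1, 290.5]] scene [[348.0, 312.0], [352.0, 251.0], [467.0, 321.0], [459.0, 257.0]]
[ 0.4937 -0.1514  1.8695] 107.11537204325994 [[-0.1, -0.3], [0.4, 0.2], [-0.0, 0.1], [-0.3, -0.1]] [[370.9, 292.2], [425.5, 273.8]] scene [[392.0, 178.0], [348.0, 209.0], [329.0, 140.0], [286.0, 166.0]]
tool y angle 76.88784092791991 tool x 166.88780617348775
```

The poses agree in both views. The empty tote is at (0.494,-0.151) with yaw 107.1°, the full one at (0.538,0.233) with yaw -32.5°, so the target yaw is 147.5°. Now I move above the empty tote's handle, with the fingers part open to 50 mm so their backs clear the walls.

```bash
python3 -m creep '[[[-0.4,-0.5,0,0,50],[-0.825,-0.976,0,0,50],[-0.825,-0.976,0,0,50],[-0.825,-0.976,0,0,50],[-0.825,-0.976,0,0,50],[-0.825,-0.976,0,0,50],[-0.825,-0.976,0,0,50],[-0.825,-0.976,0,0,50],[-0.825,-0.976,0,0,50],[-0.825,-0.976,0,0,50],[-0.825,-0.976,0,0,50],[-0.825,-0.976,0,0,50],[-0.825,-0.976,0,0,50],[-0.825,-0.976,0,0,50],[-0.825,-0.976,0,0,50],[-0.825,-0.976,0,0,50],[-0.825,-0.976,0,0,50],[-0.825,-0.976,0,0,50],[-0.825,-0.976,0,0,50],[-0.825,-0.976,0,0,50]]]'
python3 -m creep '[[[-0.825,-0.976,0,0,50],[-0.825,-0.976,0,0,50],[-0.825,-0.976,0,0,50],[-0.825,-0.976,0,0,50],[-0.825,-0.976,0,0,50],[-0.4,-0.48,0,0,50],[0,0,0,1,50],[0,0,0,1,50],[0,0,0,1,50],[0,0,0,1,50],[0,0,0,1,50],[0,0,0,1,50],[0,0,0,1,50],[0,0,0,1,50],[0,0,0,1,50],[0,0,0,0.97,50],[0,0,0,0,50],[0,0,0,0,50]]]'
cat >> h.py <<'E'
def go(x,y,z,yaw):
    s=arm.get_state();R=s["tool_rot"];d=R.T@(np.array([x,y,z])-s["tool_pos"])
    w=np.degrees(np.arctan2(R[1,0],R[0,0]));t=(w-yaw+180)%360-180
    print("t",round(s["clock"],2),"pos",s["tool_pos"].round(4),"yaw",w.round(2),"units",(d/.025).round(2),"roll",round(t/6,2),"F",s["wrist_force"].round(2),"T",s["wrist_torque"].round(2),"w",round(s["gripper_width"],4),"ff",s["finger_force"],"tilt",R[:,2].round(4))
E
python3 -c "
from h import *
go(.4937,-.1514,.060,107.1)"
```

```text
clock: 1.77
tool_pos: [0.4141, 0.0036, 0.231]
tool_rot: [[-0.974, 0.227, -0.0], [0.227, 0.974, 0.0], [0.0, 0.0, -1.0]]
wrist_force: [1.2, 0.5, -0.7]
gripper_width: 0.05
finger_force: 0.0
clock: 3.27
tool_pos: [0.4934, -0.1509, 0.2309]
tool_rot: [[-0.296, 0.955, -0.001], [0.955, 0.296, 0.0], [0.001, -0.0, -1.0]]
wrist_force: [0.1, -0.2, -0.6]
gripper_width: 0.05
finger_force: 0.0
t 3.27 pos [ 0.4934 -0.1509  0.2309] yaw 107.23 units [-0.03  0.01  6.84] roll 0.02 F [ 0.13 -0.2  -0.59] T [0.02 0.02 0.01] w 0.05 ff 0.0 tilt [-6.e-04  4.e-04 -1.e+00]
```

```bash
python3 -m creep '[[[-0.03,0,0.8,0.02,50],[0,0,0.8,0,50],[0,0,0.8,0,50],[0,0,0.8,0,50],[0,0,0.8,0,50],[0,0,0.8,0,50],[0,0,0.6,0,50],[0,0,0.5,0,50],[0,0,0.4,0,50],[0,0,0.34,0,50],[0,0,0.2,0,50],[0,0,0,0,50],[0,0,0,0,50]]]'
python3 - <<'E'
from h import *
import cv2
go(.4937,-.1514,.060,107.1)
a=arm.get_image("scene")[100:260,240:440,::-1];cv2.imwrite("pics/g1.png",cv2.resize(a,None,fx=3.5,fy=3.5))
E
```

```text
clock: 4.35
tool_pos: [0.4941, -0.1519, 0.0606]
tool_rot: [[-0.292, 0.956, 0.0], [0.956, 0.292, -0.0], [-0.0, 0.0, -1.0]]
wrist_force: [0.4, -0.7, -0.1]
gripper_width: 0.0497
finger_force: 0.0
t 4.35 pos [ 0.4941 -0.1519  0.0606] yaw 106.98 units [ 0.02 -0.01  0.02] roll -0.02 F [ 0.36 -0.74 -0.13] T [0.01 0.03 0.  ] w 0.0497 ff 0.0 tilt [ 4.e-04 -2.e-04 -1.e+00]
```

View pics/g1.png

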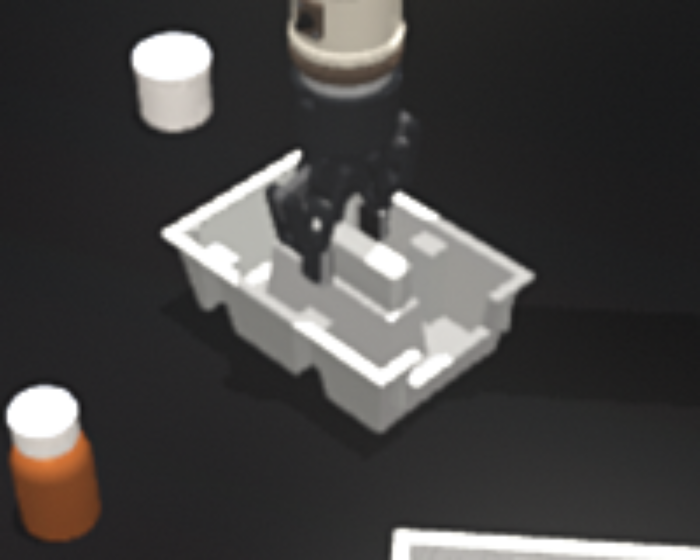

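The fingers (crop about (320,265) and (375,225)) straddle the bar near its middle and are free of the walls, so I close and lift a little.

```bash
python3 -m creep '[[[0,0,0,0,10],[0,0,0,0,10],[0,0,0,0,10],[0,0,0,0,10],[0,0,0,0,10],[0,0,0,0,10],[0,0,0,0,10],[0,0,0,0,10]]]'
python3 -m creep '[[[0,0,-0.2,0,10],[0,0,-0.4,0,10],[0,0,-0.6,0,10],[0,0,-0.7,0,10],[0,0,-0.7,0,10],[0,0,-0.7,0,10],[0,0,-0.7,0,10],[0,0,-0.7,0,10],[0,0,-0.6,0,10],[0,0,-0.4,0,10],[0,0,-0.2,0,10],[0,0,0,0,10],[0,0,0,0,10],[0,0,0,0,10]]]'
python3 -c "
from h import *
go(.5381,.2327,.210,147.5)"
```

```text
clock: 5.07
tool_pos: [0.4946, -0.1521, 0.0611]
tool_rot: [[-0.292, 0.957, 0.001], [0.957, 0.292, -0.001], [-0.001, 0.001, -1.0]]
wrist_force: [-0.1, 0.2, 5.2]
gripper_width: 0.0214
finger_force: 59.9
clock: 6.23
tool_pos: [0.4931, -0.1513, 0.2065]
tool_rot: [[-0.292, 0.957, -0.002], [0.957, 0.292, 0.001], [0.002, -0.002, -1.0]]
wrist_force: [0.6, -0.6, -2.9]
gripper_width: 0.0213
finger_force: 58.8
t 6.23 pos [ 0.4931 -0.1513  0.2065] yaw 106.95 units [14.17  6.2  -0.13] roll -6.76 F [ 0.64 -0.57 -2.86] T [-0.02  0.02 -0.02] w 0.0213 ff 58.82386028766632 tilt [-0.0022  0.0012 -1.    ]
```

Grip holds (about 0.3 kg, underside now around 0.145). Next, over to the loaded tote and turn.

```bash
python3 -m creep '[[[0.2,0.1,0,0,10],[0.5,0.2,0,0,10],[0.8,0.35,0,0,10],[0.9,0.4,0,0,10],[0.9,0.4,0,0,10],[0.9,0.4,0,0,10],[0.9,0.4,0,0,10],[0.9,0.4,0,0,10],[0.9,0.4,0,0,10],[0.9,0.4,0,0,10],[0.9,0.4,0,0,10],[0.9,0.4,0,0,10],[0.9,0.4,0,0,10],[0.9,0.4,0,0,10],[0.9,0.4,0,0,10],[0.8,0.3,0,0,10],[0.6,0.25,0,0,10],[0.3,0.15,0,0,10],[0.17,0.05,0,0,10],[0,0,0,0,10]]]'
python3 -m creep '[[[0,0,0,-0.4,10],[0,0,0,-0.7,10],[0,0,0,-0.8,10],[0,0,0,-0.8,10],[0,0,0,-0.8,10],[0,0,0,-0.8,10],[0,0,0,-0.8,10],[0,0,0,-0.8,10],[0,0,0,-0.6,10],[0,0,0,-0.26,10],[0,0,0,0,10],[0,0,0,0,10],[0,0,0,0,10]]]'
python3 - <<'E'
from h import *
import cv2
go(.5381,.2327,.21,147.5)
for n,(y,x) in dict(top=(170,120),scene=(170,300)).items():
    a=arm.get_image(n)[y:y+190,x:x+210,::-1];cv2.imwrite(f"pics/o_{n}.png",cv2.resize(a,None,fx=3,fy=3,interpolation=cv2.INTER_CUBIC))
E
```

```text
clock: 7.9
tool_pos: [0.5383, 0.2332, 0.2074]
tool_rot: [[-0.293, 0.956, -0.001], [0.956, 0.293, -0.0], [0.0, -0.001, -1.0]]
wrist_force: [0.5, 0.3, -2.6]
gripper_width: 0.0213
finger_force: 58.9
clock: 8.98
tool_pos: [0.5388, 0.2318, 0.2078]
tool_rot: [[-0.843, 0.538, -0.0], [0.538, 0.843, -0.0], [0.0, -0.0, -1.0]]
wrist_force: [0.2, 0.1, -2.1]
gripper_width: 0.0216
finger_force: 58.9
t 8.98 pos [0.5388 0.2318 0.2078] yaw 147.42 units [ 0.04  0.02 -0.09] roll -0.01 F [ 0.18  0.05 -2.14] T [-0.01 -0.02  0.01] w 0.0216 ff 58.92473816871643 tilt [-2.e-04 -1.e-04 -1.e+00]
```

View pics/o_top.png

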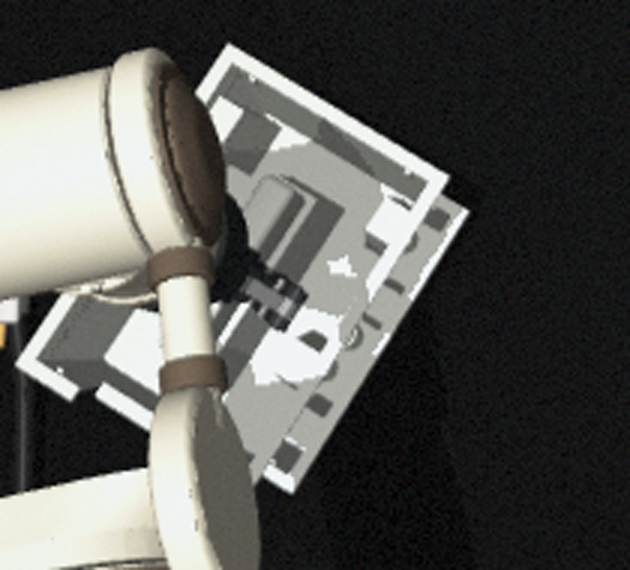

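View pics/o_scene.png

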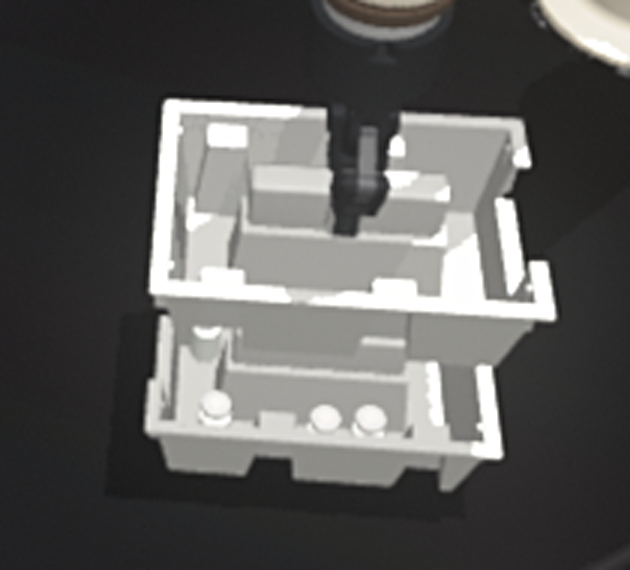

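Both views show the empty tote level over the loaded one, with its scooped end (top lower-left, scene right) over the plain end. I fit its held pose from the corners: top (229,43), (449,178), (17,366); scene (168,100), (152,292), (522,118), (555,318).

Run:
```python
from h import *
h=.2078-.0611+.075
a,b,c,d=[.116,.081,h],[.116,-.081,h],[-.116,.081,h],[-.116,-.081,h]
px=lambda c,o:(np.array(c)+.5)/3-.5+np.array(o)
v0=[.538,.2327,2.57]
t=px([[229,43],[449,178],[17,366]],(120,170))
v,r=fit([d,c,b],t,v0);print("top",v.round(4),np.degrees(v[2]).round(2),r.round(1).tolist())
print((proj(pts([a,b,c,d],v0),"scene")*1-[300,170])*3)
s=px([[168,100],[152,292],[522,118],[555,318]],(300,170))
v,r=fit([d,c,b,a],s,v0,"scene");print("scene",v.round(4),np.degrees(v[2]).round(2),r.round(1).tolist())
# loaded tote in scene now: plain+y / scoop+y front-edge corners
f=[.5381,.2327,-.5669]
print((proj(pts([[.116,.081,.075],[-.116,.081,.075]],f),"scene")-[300,170]+.5)*3, (proj(pts([[.116,-.081,.075],[-.116,-.081,.075]],f))-[120,170]+.5)*3)
```

```text
top [0.5366 0.2312 2.5753] 147.55 [[-0.0, 0.3], [0.5, -0.3], [-0.5, 0.0]]
[[520.49100178 118.28548352]
 [552.73285277 316.95416655]
 [163.76190152  98.23916248]
 [147.80081946 289.52915158]]
scene [0.5259 0.2164 2.4225] 138.8 [[-10.2, 46.7], [12.4, -76.2], [3.2, 64.3], [-5.1, -66.7]]
[[145.29730625 428.93438037]
 [501.6495105  454.59218982]] [[470.00802543 211.66016564]
 [293.15922337 494.5526279 ]]
```

The held tote is within about 1–2 mm of target and the loaded tote hasn't moved. Lowering with a small correction.

```bash
python3 -m creep '[[[0,0.04,0.1,0,10],[0,0,0.2,0,10],[0,0,0.35,0,10],[0,0,0.4,0,10],[0,0,0.4,0,10],[0,0,0.35,0,10],[0,0,0.25,0,10],[0,0,0.15,0,10],[0,0,0.1,0,10],[0,0,0,0,10],[0,0,0,0,10]]]'
python3 -c "
from h import *
go(.5393,.2327,.126,147.5)"
```

```text
clock: 10.0
tool_pos: [0.5396, 0.2332, 0.1506]
tool_rot: [[-0.844, 0.537, 0.001], [0.537, 0.844, 0.0], [-0.0, 0.0, -1.0]]
wrist_force: [0.3, -0.3, -3.0]
gripper_width: 0.021
finger_force: 58.9
t 10.0 pos [0.5396 0.2332 0.1506] yaw 147.51 units [-0.   -0.02  0.98] roll 0.0 F [ 0.27 -0.27 -2.99] T [-0.    0.01  0.03] w 0.021 ff 58.919323682785034 tilt [ 6.e-04  1.e-04 -1.e+00]
```

Well aligned, no contact. Now slowly towards the ledges.

```bash
python3 -m creep '[[[0,0,0.08,0,10],[0,0,0.1,0,10],[0,0,0.1,0,10],[0,0,0.1,0,10],[0,0,0.1,0,10],[0,0,0.1,0,10],[0,0,0.08,0,10],[0,0,0.06,0,10],[0,0,0.05,0,10],[0,0,0.04,0,10],[0,0,0,0,10],[0,0,0,0,10],[0,0,0,0,10]]]'
python3 - <<'E'
from h import *
import cv2
go(.5393,.2327,.126,147.5)
a=arm.get_image("scene")[170:360,300:510,::-1];cv2.imwrite("pics/l1.png",cv2.resize(a,None,fx=3,fy=3,interpolation=cv2.INTER_CUBIC))
E
```

```text
clock: 11.08
tool_pos: [0.5395, 0.2332, 0.1302]
tool_rot: [[-0.843, 0.537, 0.0], [0.537, 0.843, 0.0], [-0.0, 0.0, -1.0]]
wrist_force: [0.2, 0.7, -2.9]
gripper_width: 0.0214
finger_force: 58.9
t 11.08 pos [0.5395 0.2332 0.1302] yaw 147.51 units [-0.01 -0.02  0.17] roll 0.0 F [ 0.18  0.68 -2.95] T [-0.01  0.01 -0.04] w 0.0214 ff 58.91810417175293 tilt [ 3.e-04  1.e-04 -1.e+00]
```

View pics/l1.png

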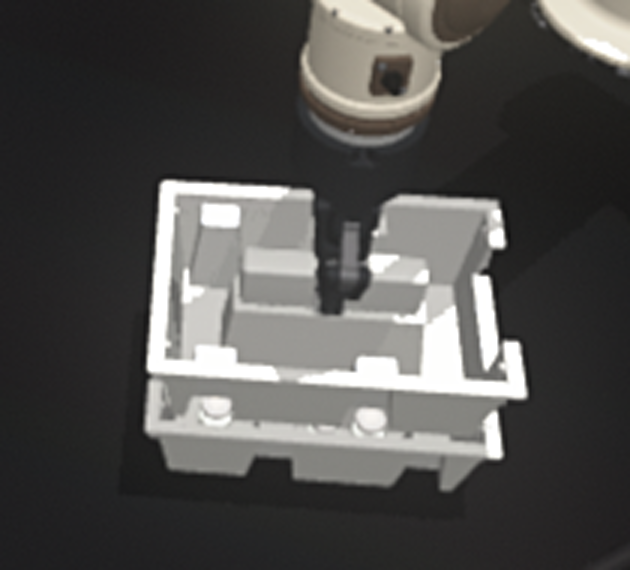

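The empty tote's floor is inside the rim, level, with no contact, and the vials at (215,410) and (370,420) are upright. I go down the last 4 mm in small steps.

```bash
python3 -m creep '[[[0,0,0.03,0,10],[0,0,0.03,0,10],[0,0,0.03,0,10],[0,0,0.03,0,10],[0,0,0.02,0,10],[0,0,0,0,10],[0,0,0,0,10]]]'
python3 -c "
from h import *
go(.5393,.2327,.126,147.5)"
```

```text
clock: 11.72
tool_pos: [0.5393, 0.2332, 0.1265]
tool_rot: [[-0.843, 0.537, -0.0], [0.537, 0.843, -0.0], [0.0, -0.0, -1.0]]
wrist_force: [0.4, 0.1, -2.0]
gripper_width: 0.0214
finger_force: 58.9
t 11.72 pos [0.5393 0.2332 0.1265] yaw 147.51 units [-0.01 -0.02  0.02] roll 0.0 F [ 0.41  0.13 -1.96] T [ 0.02 -0.02  0.04] w 0.0214 ff 58.91921281814575 tilt [-1.e-04 -0.e+00 -1.e+00]
```

```bash
python3 -m creep '[[[0,0,0.02,0,10],[0,0,0.01,0,10],[0,0,0,0,10],[0,0,0,0,10]]]'
python3 -m creep '[[[0,0,0.02,0,10],[0,0,0.01,0,10],[0,0,0,0,10],[0,0,0,0,10]]]'
```

```text
clock: 12.05
tool_pos: [0.5395, 0.2332, 0.1261]
tool_rot: [[-0.843, 0.537, 0.0], [0.537, 0.843, 0.0], [-0.0, 0.0, -1.0]]
wrist_force: [-1.0, -0.0, 0.2]
gripper_width: 0.0213
finger_force: 59.4
clock: 12.38
tool_pos: [0.5395, 0.2332, 0.1262]
tool_rot: [[-0.844, 0.537, 0.0], [0.537, 0.844, -0.0], [-0.0, 0.0, -1.0]]
wrist_force: [-3.6, -2.0, 6.0]
gripper_width: 0.0212
finger_force: 60.2
```

Contact at the predicted height (z = 0.126, ledges taking the weight). Releasing and backing off upward.

```bash
python3 -m creep '[[[0,0,0,0,24],[0,0,0,0,28],[0,0,0,0,34],[0,0,0,0,42],[0,0,0,0,50],[0,0,0,0,50],[0,0,0,0,50]]]'
python3 -m creep '[[[0,0,-0.2,0,50],[0,0,-0.4,0,50],[0,0,-0.6,0,50],[0,0,-0.8,0,50],[0,0,-0.9,0,50],[0,0,-0.9,0,50],[0,0,-0.9,0,50],[0,0,-0.6,0,50],[-0.6,0,0,0,50],[-1,0,0,0,50],[-1,0,0,0,50],[-1,0,0,0,50],[-1,0,0,0,50],[-1,0,0,0,50],[-1,0,0,0,50],[-1,0,0,0,50],[-1,0,0,0,50],[-0.5,0,0,0,50],[0,0,0,0,50],[0,0,0,0,50]]]'
python3 - <<'E'
from h import *
import cv2
go(.5393,.2327,.126,147.5)
o=[]
for n,(y,x) in dict(top=(185,125),scene=(185,320)).items():
    a=arm.get_image(n)[y:y+180,x:x+160,::-1];o.append(cv2.resize(a,None,fx=2.5,fy=2.5,interpolation=cv2.INTER_CUBIC))
cv2.imwrite("pics/end.png",np.hstack(o))
E
```

```text
clock: 12.97
tool_pos: [0.5394, 0.2332, 0.125]
tool_rot: [[-0.843, 0.537, -0.0], [0.537, 0.843, 0.0], [0.0, -0.0, -1.0]]
wrist_force: [-0.5, -0.3, 0.2]
gripper_width: 0.0497
finger_force: 0.0
clock: 14.63
tool_pos: [0.7313, 0.1108, 0.258]
tool_rot: [[-0.843, 0.538, 0.0], [0.538, 0.843, 0.0], [0.0, 0.0, -1.0]]
wrist_force: [-0.3, 0.8, 0.6]
gripper_width: 0.05
finger_force: 0.0
t 14.63 pos [0.7313 0.1108 0.258 ] yaw 147.47 units [ 9.1  -0.02  5.28] roll -0.0 F [-0.25  0.83  0.63] T [-0.03 -0.04  0.02] w 0.05 ff 0.0 tilt [ 1.e-04  3.e-04 -1.e+00]
```

View pics/end.png

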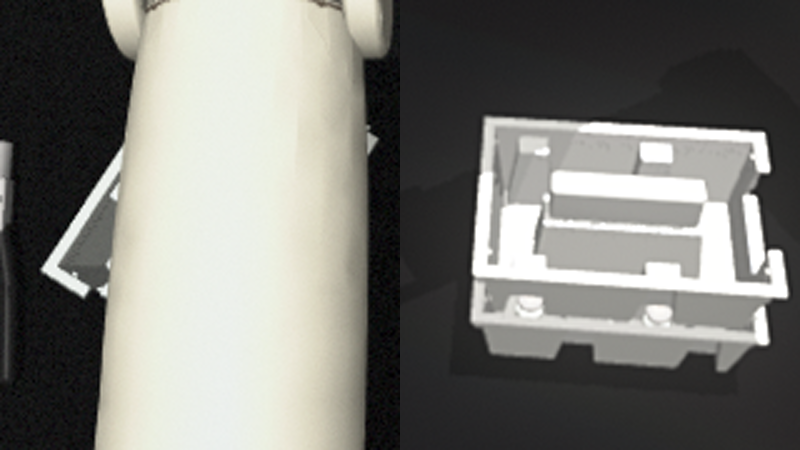

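The scene half shows the empty tote standing level inside the rim, with vials upright at (528,308) and (657,315). A numeric check of the lip corners (486,117), (475,276), (768,134), (786,296):

Run:
```python
from h import *
f=[.5381,.2327,-.5669+np.pi];g=[.5381,.2327,-.5669]
for v,h in((f,.14),(g,.075)):
    L=[[-.116,.081,h],[-.116,-.081,h],[.116,.081,h],[.116,-.081,h]]
    print(((proj(pts(L,v),"scene")-[320,185]+.5)*2.5+[400,0]).round(1).tolist())
```

```text
[[484.4, 115.6], [472.6, 272.8], [763.0, 131.7], [786.2, 294.4]]
[[768.0, 341.3], [747.9, 181.3], [471.1, 319.9], [482.5, 165.1]]
```

Every corner is within about 1–2 mm of the seated pose, level, and the loaded tote hasn't moved.

```bash
python3 -c "
from station import arm
print(arm.hand_in())"
```

```text
the job is handed in; nothing more can be done
None
```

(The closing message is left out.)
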